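# Lever open the control-unit housing on the transmission bench

### The arm

A 6-joint arm with a two-finger parallel gripper is mounted at the origin on the work surface. World frame = base frame: x ahead of the robot, y to its left, z up, the work surface at z = 0. Lengths are in m, angles in degrees, forces in N, time in s.
With the tool pointing down it reaches from about 0.35 to 0.875 m from the base axis. Payload 4.2 kg.
Tool frame: the origin (TCP) lies midway between the tips of the shut fingers; the grasp point (between the pads) lies 19 mm behind it; z points along the fingers, x is the direction in which the jaws open and shut, and the axes are right-handed (so a half turn about z gives the same grasp; the last joint's range is limited). The gripper opens to 87 mm and grips with 3 to 60 N. Pads are 19 mm wide; open, the fingers measure 117 mm over their backs; the gripper's body (75 mm by 190 mm) begins 51 mm behind the grasp point.
Start: joints at [-54.225, 22.042, 0.453, 0, -68.411, -14.817], TCP at [0.224, -0.584, 0.223] pointing down, gripper open.
Joint ranges: [-179.83, 179.83], [-69.29, 118.12], [-61.27, 80.66], [-181.25, 117.63], [-171.15, -9.14], [-177.46, 177.46]. Speed limits (degrees/s): [159.86, 159.86, 180, 180, 180, 180].

### API

Orientations are given as a 3x3 rotation matrix whose columns are the frame's x, y, z axes.
In Python, from station import sense, capture, finish_job, find_in gives the robot as it stands.
- The arm moves only by the shell command python3 -m creep 'ROWS'. ROWS is JSON, a list of rows, each a list of 7 numbers: the shift along the tool's x, y, z in mm, then the turn, a rotation vector about the tool's x, y, z in degrees, then the opening, from 0 (shut) to 1 (fully open). A call has exactly 10 rows; each row shifts and turns the commanded pose from where the row before left it, along the tool's axes as they then stand; what a row does not reach is not made up. A row lasts 1/8 s, in which the tool goes at most 62.5 mm and 10.7 degrees, less where a joint would pass 70% of its speed; a pose out of reach is approached as far as the arm can. A call with a gripper value outside its range is refused whole. The fingers move at their own pace and stop on an object; the grip force is fixed at half the most. Time passes only in rows, so rows that do not move let the fingers close, or fill a call up. It gives the time, the measured TCP pose, the force and the opening at its end, in the units of the state.
- sense(): the state, without advancing time (a new reading comes with each control period).
- capture(name): name is "scene" or "top"; returns a dict with "color" (384x512x3 uint8, blue, green, red), "vertical_fov" (degrees; the focal length in pixels is half the picture's height over the tangent of half this angle, whatever the lens; pixels are square), "cx", "cy" (the principal point, pixels), "R" (3x3) and "t" (3): a world point X has camera coordinates R X + t. Camera axes: x right, y down, z forward; pixel columns grow to the right and rows downward; lengths in m; the calibration is good to about 2 mm. A picture is of the moment at which its call begins. There is no depth.
- finish_job(): hands the job in, once; it reports no verdict.
Trained networks look in the newest picture that a camera, given by its name, has taken for a name from the list of things; names that differ only in an ending like _2 or _b are one class to them, and where a whole thing is asked for, a point or a joint stands for the part that bears it (a point fixed in the world has none). Each returns a list of dicts, best first, with "p" (0 to 1); they miss things now and then, are a little off and sometimes report something else, mostly with a low value. They report only what shows in the picture. A call takes as long as a camera call. They do not tell look-alikes from the thing itself.
- find_in(camera, name): "xy" ([column, row] in pixels, amid what is visible of it).
The state is a dict: "time_s": time; "joints": joint angles; "joint_velocities": joint speeds; "effort": joint torques, N m; "tcp_pos": TCP position; "ee_rot": TCP orientation; "wrist_force": force on the tool from outside, world axes, zero at the start; "moment": the same for the moment, N m; "gripper_width": opening from 0.0 (shut) to 1.0 (fully open).
Only numpy, scipy, OpenCV 4.12 (cv2) and the standard library are available. Lean on these libraries where they do the work, as an engineer would, in place of code of your own. Each camera call takes 0.05 s, during which the arm holds its last target. There are 200 camera calls.

### The job

Pick up the flat-bladed gasket scraper, slip its blade under the tab that overhangs the front of the wider control-unit housing's cover, and lever the hinged cover up with the blade until it stands open by itself at 40 degrees or more, so the board inside can be inspected. Use only the blade: the gripper and arm must not touch that housing or its cover, and the smaller housing beside it stays shut. Then lay the scraper down flat on the bench, not dropping it, clear of the housing.

Things in the scene. Friction and masses are not known exactly. Their poses are not given: they have to be found in the camera images.
- scraper: Gasket scraper (sizes in mm) lying on the bench, 0.12 kg. Steel blade 36 wide, 2.5 thick, 90 long; black handle 115 long, 22 wide, 24 high. Origin: middle of the blade's free end (tip), 12 above the bench. x from handle out through tip, z up: blade x 0 to -90, handle x -90 to -205, z -12 to +12; balances near x -105. Handle roughly towards the robot. A screwdriver lies opposite.
- housing: (mm) Wider of two aluminium boxes fixed to the bench: 100 deep (x), 120 wide (y), 55 high. Origin: centre of underside; x to the back, z up; front face x -50. Steel cover 4 thick, underside z 56; hinge line along y at x +52, z 56. The cover's tab, 70 wide, centred, overhangs the front to x -80, clear below down to the bench. Things in front of it are under 40 high.
- cover (a joint): Angle of the wider housing's cover, rad: 0 shut, grows as the tab end swings up and back about the hinge, stop at 1.5. Starts shut or up to 0.05 open. Stiff hinge: the cover stays where it is left; 2 to 3 N upwards at the tab raises it.
- small_cover (a joint): Angle of the smaller housing's cover, rad: 0 shut, to be left shut. That housing, 70 mm wide and otherwise alike (60 mm high with cover), stands about 240 to 360 mm to the left or right of the wider one.
Things that resemble listed ones, but are neither listed nor needed, are in the scene too. What is shaped like the scraper but turquoise is not meant.

How it is judged:
By the outcome, as a careful person would: the job done as asked, in the order asked, and still so for the second after the job is handed in, with the robot touching nothing.
It also fails if it takes over 64 s, if anything falls off the work surface, if the arm or the gripper's body presses on something with over 40 N, if the wrist force passes 120 N, or if a joint passes its speed limit or range.

## Working session

There is one attempt and no reset: what is moved stays moved. The work goes in short steps, Python scripts to look and compute and a shell command to move; the robot and the scene stay as the last step left them, time stands still between calls to the robot, and variables do not carry over. Pictures are saved under pics/ and viewed, about 8 in all and at most 12, crops included, and the job is handed in when it is done.

```bash
ls; mkdir -p pics; python3 - <<'E'
from station import *
import cv2,numpy as np
for n in("scene","top"):
    c=capture(n);cv2.imwrite(f"pics/{n}0.png",c["color"])
    print(n,c["vertical_fov"],c["cx"],c["cy"],np.round(c["R"],4).tolist(),np.round(c["t"],4).tolist())
    for k in("scraper","housing","cover","small_cover"):
        print(k,[(np.round(d["xy"],1).tolist(),round(d["p"],2)) for d in find_in(n,k)])
s=sense();print(s["tcp_pos"],np.round(s["ee_rot"],3).tolist(),s["time_s"])
E
```

```text
pics
scene 53.51521425011692 258.59207206622057 182.73242792070442 [[-0.6355, 0.7721, 0.0105], [0.5023, 0.4237, -0.7538], [-0.5865, -0.4737, -0.657]] [0.4602, -0.1649, 1.3013]
scraper [([273.4, 167.6], 0.86), ([158.6, 148.5], 0.8), ([201.3, 166.6], 0.66)]
housing [([340.4, 274.6], 0.83)]
cover [([342.4, 265.3], 0.66)]
small_cover [([245.9, 200.2], 0.95)]
top 48.908243306318866 255.37376868852783 197.14399357513477 [[-0.023, -0.9997, 0.01], [-0.9982, 0.0224, -0.0551], [0.0549, -0.0113, -0.9984]] [-0.1217, 0.533, 1.2095]
scraper [([391.5, 179.3], 0.9), ([331.1, 182.0], 0.81), ([286.9, 238.4], 0.7)]
housing [([157.0, 164.4], 0.62)]
cover [([153.6, 162.3], 0.75), ([251.2, 168.8], 0.23)]
small_cover [([251.8, 169.6], 0.58)]
[ 0.22357223 -0.58360321  0.22253109] [[-0.358, 0.934, 0.0], [0.934, 0.358, 0.0], [0.0, 0.0, -1.0]] 0.5
```

View pics/top0.png

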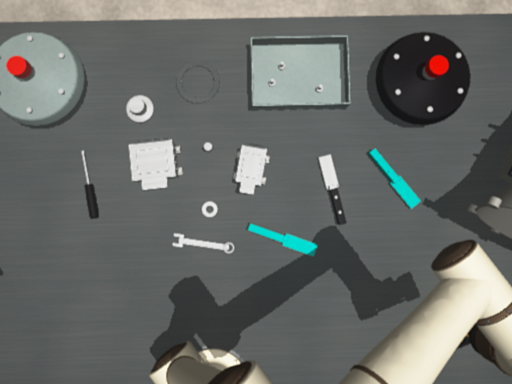

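View pics/scene0.png

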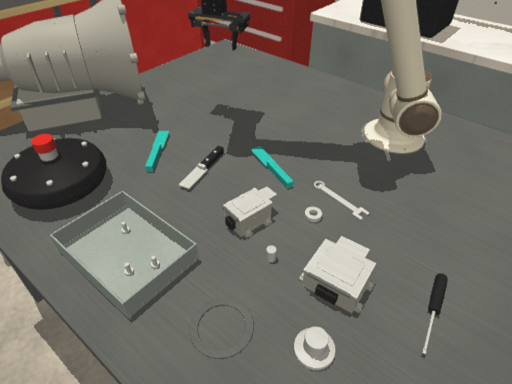

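The top view shows the real scraper (black handle) at (331,182), with the blade up and the handle towards the robot. The wide housing is at (153,163) with its tab at (154,184), and the small housing is at (252,168). I'll enlarge both areas to read the corners.

```bash
cat > h.py <<'E'
import numpy as np,cv2
from station import *
def K(c):
    f=192/np.tan(np.radians(c["vertical_fov"]/2)); return np.array([[f,0,c["cx"]],[0,f,c["cy"]],[0,0,1]])
def world(c,uv,z):
    R=np.array(c["R"]);t=np.array(c["t"]);d=R.T@np.linalg.solve(K(c),[*uv,1]);C=-R.T@t
    return C+d*(z-C[2])/d[2]
def pix(c,X):
    p=K(c)@(np.array(c["R"])@np.array(X)+np.array(c["t"]));return p[:2]/p[2]
def crop(img,u,v,w,h,s): return cv2.resize(img[v:v+h,u:u+w],None,fx=s,fy=s,interpolation=cv2.INTER_CUBIC)
E
python3 - <<'E'
from h import *
c=capture("top");a=crop(c["color"],115,130,80,70,5);b=crop(c["color"],305,145,56,85,5)
o=np.zeros((425,690,3),np.uint8);o[:350,:400]=a;o[:,410:690]=b;cv2.imwrite("pics/crop1.png",o)
E
```

```text
(no output)
```

View pics/crop1.png

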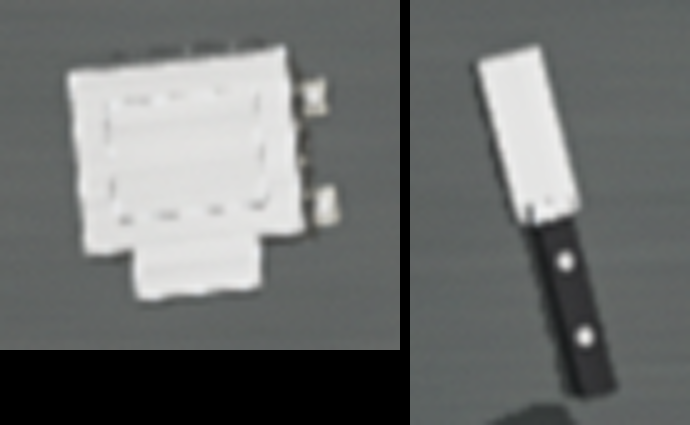

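The crop gives the cover corners (68,72), (285,47), (303,232), (85,254) and the tab front (137,300)–(260,288). The scraper tip is (478,62)–(541,46) and the handle end is about (596,393).

```bash
python3 - <<'E'
from h import *
c=capture("top")
P=lambda u,v,z,o=(115,130):world(c,(o[0]+(u+.5)/5-.5,o[1]+(v+.5)/5-.5),z)
bl,br,fr,fl,tl,tr=[P(*q,.06) for q in[(68,72),(285,47),(303,232),(85,254),(137,300),(260,288)]]
for n,q in zip("bl br fr fl tl tr".split(),(bl,br,fr,fl,tl,tr)):print(n,q.round(4))
f=(tl+tr)/2; w=tl-tr+bl-br+fl-fr; print("tabmid",f.round(4),"width dir deg",np.degrees(np.arctan2(-w[0],w[1])))
S=lambda u,v,z:P(u-410,v,z,(305,145))
t=[S(478,62,.013),S(541,46,.013)];e=[S(575,398,.024),S(617,388,.024)]
b=[S(520,226,.013),S(580,210,.013)]
tm,em,bm=[(x[0]+x[1])/2 for x in(t,e,b)]
print("tip",tm,"hend",em,"bl",bm,"len",np.linalg.norm((tm-em)[:2])); 
d=tm-em;print("yaw",np.degrees(np.arctan2(d[1],d[0])),"bw",np.linalg.norm(t[0]-t[1]))
d=bm-tm;print(np.degrees(np.arctan2(-d[1],-d[0])))
# scene-camera check
s=capture("scene");print([pix(s,x).round(1).tolist() for x in (tm,em,tl,tr,bl,br)])
E
```

```text
bl [0.685  0.2201 0.06  ]
br [0.6966 0.0984 0.06  ]
fr [0.5919 0.0896 0.06  ]
fl [0.5822 0.2113 0.06  ]
tl [0.5558 0.1825 0.06  ]
tr [0.561 0.114 0.06 ]
tabmid [0.5584 0.1482 0.06  ] width dir deg 4.850217613811881
tip [ 0.64805414 -0.33893178  0.013     ] hend [ 0.44902    -0.38050448  0.024     ] bl [ 0.55130148 -0.35949361  0.013     ] len 0.20332948335127238
yaw 11.797876969706355 bw 0.03822789809972082
11.997971222908465
[[183.0, 185.3], [221.0, 145.1], [370.0, 248.3], [341.9, 234.7], [357.1, 297.2], [303.1, 268.4]]
```

Measured poses:
- **Scraper:** tip (0.648, -0.339), yaw 11.9°.
- **Wide housing:** yaw 4.85°, tab front middle (0.558, 0.148).

Next I go above the grasp point, near (0.548, -0.360).

```bash
python3 -m creep '[[0,0,0,0,0,9.1,0.7],[17,40,12,0,0,0,0.7],[17,40,12,0,0,0,0.7],[17,40,12,0,0,0,0.7],[17,40,12,0,0,0,0.7],[17,40,12,0,0,0,0.7],[17,40,12,0,0,0,0.7],[17,40,12,0,0,0,0.7],[17,40,12,0,0,0,0.7],[0,0,0,0,0,0,0.7]]'
```

```text
time_s: 1.9
tcp_pos: [0.5105, -0.3828, 0.1252]
ee_rot: [[-0.209, 0.978, -0.002], [0.978, 0.209, 0.001], [0.001, -0.001, -1.0]]
wrist_force: [-0.9, 0.2, -0.4]
gripper_width: 0.703
```

```bash
python3 -m creep '[[5,14,15,0,0,0,0.7],[5,14,15,0,0,0,0.7],[4.5,13.5,15,0,0,0,0.7],[0,0,15,0,0,0,0.7],[0,0,5,0,0,0,0.7],[0,0,0,0,0,0,0.7],[0,0,0,0,0,0,0.7],[0,0,0,0,0,0,0.7],[0,0,0,0,0,0,0.7],[0,0,0,0,0,0,0.7]]'; python3 - <<'E'
from h import *
s=sense();c=capture("scene")
a=crop(c["color"],140,110,130,110,5);cv2.imwrite("pics/g1.png",a)
for X in (s["tcp_pos"],[.548,-.360,.024],[.648,-.339,.013]):
    p=pix(c,X);print(((p-[140,110])*5).round())
E
```

```text
time_s: 3.15
tcp_pos: [0.5465, -0.3621, 0.0618]
ee_rot: [[-0.205, 0.979, 0.0], [0.979, 0.205, -0.0], [-0.0, 0.0, -1.0]]
wrist_force: [0.2, -0.1, 0.6]
gripper_width: 0.701
[309. 209.]
[315. 262.]
[215. 376.]
```

View pics/g1.png

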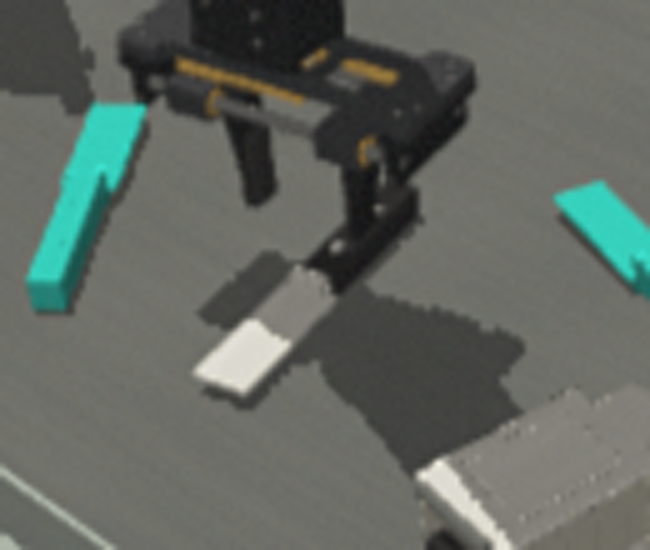

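The blade tip is at (215,380) and the handle front at about (320,275). Both agree with the projections, so the grasp is centred. I descend and grip.

```bash
python3 -m creep '[[1,0,15,0,0,0,0.7],[1,-2,15,0,0,0,0.7],[0,0,15,0,0,0,0.7],[0,0,12,0,0,0,0.7],[0,0,0,0,0,0,0.7],[0,0,0,0,0,0,0],[0,0,0,0,0,0,0],[0,0,0,0,0,0,0],[0,0,0,0,0,0,0],[0,0,0,0,0,0,0]]'
```

```text
time_s: 4.45
tcp_pos: [0.5442, -0.3606, 0.0048]
ee_rot: [[-0.206, 0.979, 0.0], [0.979, 0.206, -0.0], [-0.0, 0.0, -1.0]]
wrist_force: [-0.4, 0.4, 1.1]
gripper_width: 0.251
```

```bash
python3 -m creep '[[0,0,0,0,0,0,0],[0,0,-10,0,0,0,0],[0,0,-20,0,0,0,0],[0,0,-25,0,0,0,0],[0,0,-25,0,0,0,0],[0,0,-25,0,0,0,0],[0,0,-25,0,0,0,0],[0,0,-15,0,0,3.5,0],[0,0,0,0,0,3.5,0],[0,0,0,0,0,0,0]]'; python3 -m creep '[[30,-6,0,0,0,0,0],[50,-10,0,0,0,0,0],[50,-10,0,0,0,0,0],[50,-10,0,0,0,0,0],[50,-10,0,0,0,0,0],[50,-10,0,0,0,0,0],[50,-10,0,0,0,0,0],[50,-10,0,0,0,0,0],[50,-10,0,0,0,0,0],[0,0,0,0,0,0,0]]'
```

```text
time_s: 5.7
tcp_pos: [0.5439, -0.3603, 0.15]
ee_rot: [[-0.085, 0.996, 0.0], [0.996, 0.085, 0.0], [0.0, 0.0, -1.0]]
wrist_force: [0.2, 0.1, -1.8]
gripper_width: 0.249
time_s: 6.95
tcp_pos: [0.4212, 0.0631, 0.1499]
ee_rot: [[-0.091, 0.996, 0.001], [0.996, 0.091, 0.001], [0.001, 0.001, -1.0]]
wrist_force: [-0.1, -0.7, -0.5]
gripper_width: 0.249
```

```bash
python3 -m creep '[[20,-4,-0,0,0,0,0],[25,-4,0,0,0,0,0],[20,-4,10,0,0,0,0],[8,-1,20,0,0,0,0],[0,0,20,0,0,0,0],[0,0,20,0,0,0,0],[0,0,0,0,0,0,0],[0,0,0,0,0,0,0],[0,0,0,0,0,0,0],[0,0,0,0,0,0,0]]'; python3 - <<'E'
from h import *
s=sense();c=capture("scene");t=capture("top")
a=crop(c["color"],290,150,100,120,5);b=crop(t["color"],120,130,60,120,5)
cv2.imwrite("pics/g2.png",np.hstack([a[:600,:490],b]))
R=s["ee_rot"]; tip=s["tcp_pos"]+R@np.array([0,.106,-.0072]);print(s["tcp_pos"],tip)
print(((pix(c,tip)-[290,150])*5).round(),((pix(t,tip)-[120,130])*5+[490,0]).round())
for l in(-.018,.018):
  q=tip+R@np.array([l,0,0]);print(((pix(c,q)-[290,150])*5).round(),((pix(t,q)-[120,130])*5+[490,0]).round())
E
```

```text
time_s: 8.2
tcp_pos: [0.4032, 0.1325, 0.0802]
ee_rot: [[-0.085, 0.996, 0.001], [0.996, 0.085, 0.001], [0.001, 0.001, -1.0]]
wrist_force: [0.3, -0.2, -1.0]
gripper_width: 0.252
[0.40318512 0.13248016 0.08018199] [0.50879575 0.14144907 0.08751632]
[378. 347.] [663. 379.]
[342. 331.] [696. 375.]
[416. 364.] [630. 382.]
```

View pics/g2.png

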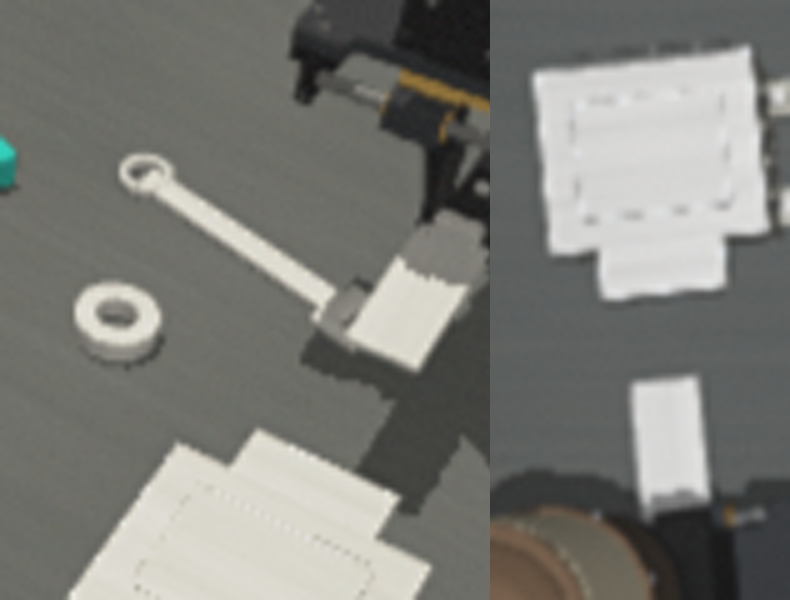

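In both cameras the blade is where predicted: tip at (378,347) in the scene crop and (663,379) in the top crop, squarely in front of the tab. I descend to about 43 mm blade height and insert about 20 mm.

```bash
python3 -m creep '[[1,0,15,0,0,0,0],[1,0,15,0,0,0,0],[0,0,14,0,0,0,0],[0,5,0,0,0,0,0],[0,15,0,0,0,0,0],[0,15,0,0,0,0,0],[0,15,0,0,0,0,0],[0,12,0,0,0,0,0],[0,8,0,0,0,0,0],[0,0,0,0,0,0,0]]'; python3 -m creep '[[0,0,0,0,0,0,0],[0,0,-3,0,0,0,0],[0,0,-3,0,0,0,0],[0,0,-3,0,0,0,0],[0,0,-3,0,0,0,0],[0,0,-2,0,0,0,0],[0,0,-2,0,0,0,0],[0,0,-2,0,0,0,0],[0,0,-2,0,0,0,0],[0,0,0,0,0,0,0]]'
```

```text
time_s: 9.55
tcp_pos: [0.4728, 0.1402, 0.0354]
ee_rot: [[-0.084, 0.996, -0.0], [0.996, 0.084, -0.0], [-0.0, -0.0, -1.0]]
wrist_force: [-0.5, 0.6, -0.8]
gripper_width: 0.248
time_s: 10.8
tcp_pos: [0.4724, 0.1402, 0.0556]
ee_rot: [[-0.085, 0.996, -0.0], [0.996, 0.085, 0.0], [0.0, -0.0, -1.0]]
wrist_force: [1.7, -0.1, -3.8]
gripper_width: 0.249
```

```bash
python3 -m creep '[[0,0.5,-5,0,0,0,0],[0,0.6,-5,0,0,0,0],[0,1,-5,0,0,0,0],[0,1,-5,0,0,0,0],[0,1.4,-5,0,0,0,0],[0,1.4,-5,0,0,0,0],[0,1.8,-5,0,0,0,0],[0,1.8,-5,0,0,0,0],[0,2,-4,0,0,0,0],[0,0,0,0,0,0,0]]'; python3 - <<'E'
from h import *
s=sense();c=capture("scene")
cv2.imwrite("pics/g3.png",crop(c["color"],290,150,120,160,4)[:600])
tip=s["tcp_pos"]+s["ee_rot"]@np.array([0,.106,-.0072]);print(tip)
for l in(-.018,.018):
  for y in(0,-.08):
    q=tip+s["ee_rot"]@np.array([l,y,0]);print(((pix(c,q)-[290,150])*4).round())
h=np.array([np.cos(np.radians(4.85)),np.sin(np.radians(4.85)),0]);n=np.array([-h[1],h[0],0]);o=np.array([.638,.155,0])
print([[a,*((pix(c,o+h*(.052-.132*np.cos(np.radians(a)))+n*k+[0,0,.056+.132*np.sin(np.radians(a))])-[290,150])*4).round().tolist()] for a in(20,25,30) for k in(-.035,.035)])
E
```

```text
time_s: 12.05
tcp_pos: [0.4844, 0.1414, 0.1]
ee_rot: [[-0.085, 0.996, 0.001], [0.996, 0.085, 0.001], [0.0, 0.001, -1.0]]
wrist_force: [0.2, 0.2, -2.2]
gripper_width: 0.25
[0.59004055 0.15031953 0.10736565]
[223. 330.]
[282. 244.]
[285. 360.]
[342. 270.]
[[20, 212.0, 298.0], [20, 331.0, 354.0], [25, 211.0, 290.0], [25, 332.0, 346.0], [30, 210.0, 283.0], [30, 333.0, 339.0]]
```

View pics/g3.png

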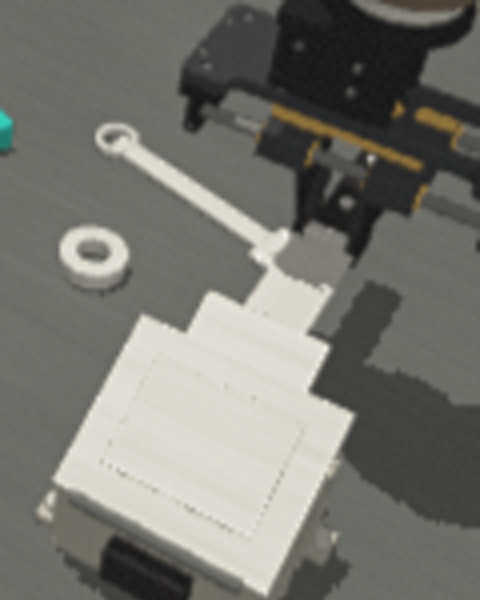

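The tab corners are at (210,293) and (329,347), so the cover is open about 25° and riding on the blade. I continue along the arc.

```bash
python3 -m creep '[[0,2.6,-4.2,0,0,0,0],[0,2.6,-4.2,0,0,0,0],[0,2.9,-4,0,0,0,0],[0,2.9,-4,0,0,0,0],[0,3.2,-3.7,0,0,0,0],[0,3.2,-3.7,0,0,0,0],[0,3.5,-3.4,0,0,0,0],[0,3.5,-3.4,0,0,0,0],[0,3.8,-3,0,0,0,0],[0,3.8,-3,0,0,0,0]]'; python3 -m creep '[[0,4,-2.7,0,0,0,0],[0,4,-2.7,0,0,0,0],[0,4.2,-2.3,0,0,0,0],[0,4.2,-2.3,0,0,0,0],[0,3,-1.5,0,0,0,0],[0,0,0,0,0,0,0],[0,0,0,0,0,0,0],[0,0,0,0,0,0,0],[0,0,0,0,0,0,0],[0,0,0,0,0,0,0]]'; python3 - <<'E'
from h import *
s=sense();c=capture("scene")
cv2.imwrite("pics/g4.png",crop(c["color"],290,150,120,160,4)[:600])
h=np.array([np.cos(np.radians(4.85)),np.sin(np.radians(4.85)),0]);n=np.array([-h[1],h[0],0]);o=np.array([.638,.155,0])
for a in(30,40,50,60,70): print(a,[((pix(c,o+h*(.052-.132*np.cos(np.radians(a)))+n*k+[0,0,.056+.132*np.sin(np.radians(a))])-[290,150])*4).round().tolist()  for k in(-.035,.035)])
E
```

```text
time_s: 13.35
tcp_pos: [0.5161, 0.1439, 0.1364]
ee_rot: [[-0.085, 0.996, 0.0], [0.996, 0.085, 0.0], [0.0, 0.0, -1.0]]
wrist_force: [-1.9, -0.4, -0.8]
gripper_width: 0.253
time_s: 14.6
tcp_pos: [0.5352, 0.1456, 0.1477]
ee_rot: [[-0.085, 0.996, 0.0], [0.996, 0.085, 0.0], [0.0, 0.0, -1.0]]
wrist_force: [-1.0, 0.2, -1.1]
gripper_width: 0.252
30 [[210.0, 283.0], [333.0, 339.0]]
40 [[205.0, 273.0], [330.0, 331.0]]
50 [[196.0, 270.0], [325.0, 329.0]]
60 [[184.0, 274.0], [315.0, 335.0]]
70 [[168.0, 286.0], [302.0, 349.0]]
```

View pics/g4.png

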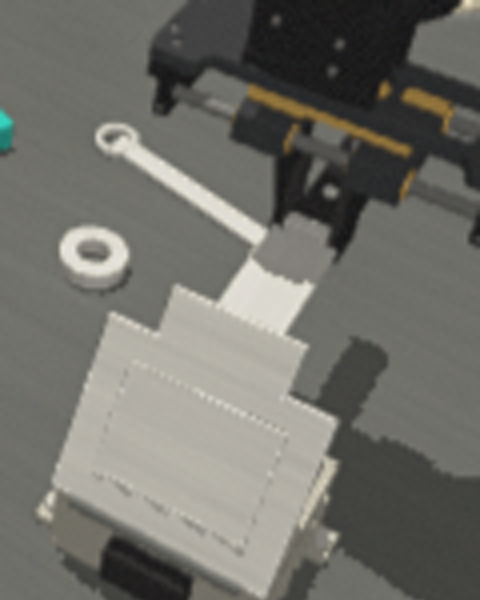

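The tab corners are at (176,288) and (305,346), which puts the cover at about 65°. I withdraw straight back, then return to the scraper's original free spot.

```bash
python3 -m creep '[[0,-2,1,0,0,0,0],[0,-6,1,0,0,0,0],[0,-10,0,0,0,0,0],[0,-15,0,0,0,0,0],[0,-20,0,0,0,0,0],[0,-22,0,0,0,0,0],[0,-22,0,0,0,0,0],[0,-20,0,0,0,0,0],[0,-13,0,0,0,0,0],[0,0,0,0,0,0,0]]'; python3 -m creep '[[-25,0,0,0,0,0,0],[-40,0,0,0,0,0,0],[-40,6,0,0,0,0,0],[-40,10,0,0,0,0,0],[-40,10,0,0,0,0,0],[-40,12,0,0,0,0,0],[-40,12,0,0,0,0,0],[-40,12,0,0,0,0,0],[-40,12,0,0,0,0,0],[-20,5,0,0,0,0,0]]'
```

```text
time_s: 15.9
tcp_pos: [0.4048, 0.1344, 0.146]
ee_rot: [[-0.086, 0.996, 0.001], [0.996, 0.086, 0.0], [0.0, 0.001, -1.0]]
wrist_force: [0.7, 0.0, -1.2]
gripper_width: 0.252
time_s: 17.15
tcp_pos: [0.5162, -0.2246, 0.1451]
ee_rot: [[-0.083, 0.997, 0.0], [0.997, 0.083, -0.0], [-0.0, -0.0, -1.0]]
wrist_force: [-0.4, 0.7, -1.3]
gripper_width: 0.252
```

```bash
python3 -m creep '[[-35,4,0,0,0,0,0],[-35,4,0,0,0,0,0],[-35,4,0,0,0,0,0],[-30,4,0,0,0,0,0],[0,0,0,0,0,-3.5,0],[0,0,20,0,0,-3.5,0],[0,0,25,0,0,0,0],[0,0,25,0,0,0,0],[0,0,25,0,0,0,0],[0,0,15,0,0,0,0]]'; python3 -m creep '[[0,0,8,0,0,0,0],[0,0,5,0,0,0,0],[0,0,0,0,0,0,0],[0,0,4,0,0,0,0],[0,0,3,0,0,0,0],[0,0,2,0,0,0,0],[0,0,2,0,0,0,0],[0,0,1,0,0,0,0],[0,0,0,0,0,0,0],[0,0,0,0,0,0,0]]'; python3 - <<'E'
from h import *
c=capture("scene");cv2.imwrite("pics/g5.png",crop(c["color"],140,110,130,110,5))
E
```

```text
time_s: 18.4
tcp_pos: [0.5421, -0.3552, 0.034]
ee_rot: [[-0.206, 0.979, -0.002], [0.979, 0.206, 0.001], [0.001, -0.002, -1.0]]
wrist_force: [1.1, -0.4, -0.4]
gripper_width: 0.251
time_s: 19.65
tcp_pos: [0.5426, -0.3556, 0.0107]
ee_rot: [[-0.206, 0.979, 0.0], [0.979, 0.206, -0.0], [-0.0, 0.0, -1.0]]
wrist_force: [0.6, -0.0, -0.8]
gripper_width: 0.249
```

View pics/g5.png

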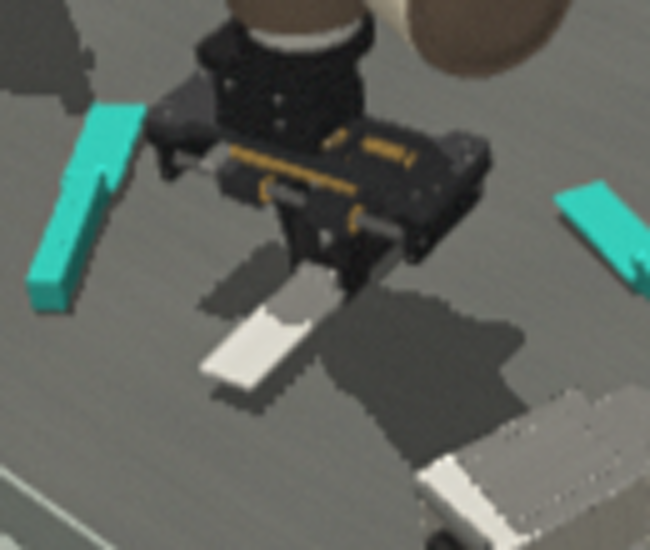

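The scraper hovers level over its old spot, with the tip at (225,375) and its shadow just below. I lower the last 6 mm gently.

```bash
python3 -m creep '[[0,0,1.5,0,0,0,0],[0,0,1,0,0,0,0],[0,0,1,0,0,0,0],[0,0,1,0,0,0,0],[0,0,0.5,0,0,0,0],[0,0,0.4,0,0,0,0],[0,0,0,0,0,0,0],[0,0,0,0,0,0,0],[0,0,0,0,0,0,0],[0,0,0,0,0,0,0]]'
```

```text
time_s: 20.95
tcp_pos: [0.5426, -0.3556, 0.0053]
ee_rot: [[-0.206, 0.979, 0.0], [0.979, 0.206, -0.0], [-0.0, 0.0, -1.0]]
wrist_force: [0.3, -0.2, -0.3]
gripper_width: 0.25
```

```bash
python3 -m creep '[[0,0,0.3,0,0,0,0],[0,0,0.3,0,0,0,0],[0,0,0.3,0,0,0,0],[0,0,0,0,0,0,0],[0,0,0,0,0,0,0],[0,0,0,0,0,0,0],[0,0,0,0,0,0,0],[0,0,0,0,0,0,0],[0,0,0,0,0,0,0],[0,0,0,0,0,0,0]]'
```

```text
time_s: 22.2
tcp_pos: [0.5426, -0.3556, 0.0048]
ee_rot: [[-0.206, 0.979, 0.0], [0.979, 0.206, -0.0], [-0.0, 0.0, -1.0]]
wrist_force: [-2.5, 2.0, 5.3]
gripper_width: 0.249
```

Contact: 5 N upward at the wrist, and the TCP stopped at the grasp height. I open slightly, then fully, and rise.

```bash
python3 -m creep '[[0,0,-0.3,0,0,0,0],[0,0,0,0,0,0,0.3],[0,0,0,0,0,0,0.4],[0,0,0,0,0,0,0.6],[0,0,0,0,0,0,0.7],[0,0,0,0,0,0,0.7],[0,0,0,0,0,0,0.7],[0,0,-10,0,0,0,0.7],[0,0,-20,0,0,0,0.7],[0,0,-20,0,0,0,0.7]]'; python3 -m creep '[[0,0,-25,0,0,0,0.7],[0,0,-25,0,0,0,0.7],[0,0,-25,0,0,0,0.7],[0,-40,-15,0,0,0,0.7],[0,-45,0,0,0,0,0.7],[0,-40,0,0,0,0,0.7],[0,0,0,0,0,0,0.7],[0,0,0,0,0,0,0.7],[0,0,0,0,0,0,0.7],[0,0,0,0,0,0,0.7]]'; python3 - <<'E'
from h import *
c=capture("scene");cv2.imwrite("pics/g6.png",crop(c["color"],140,100,270,220,2.9)[:600])
E
```

```text
time_s: 23.45
tcp_pos: [0.5427, -0.3557, 0.0559]
ee_rot: [[-0.206, 0.979, 0.0], [0.979, 0.206, -0.0], [-0.0, 0.0, -1.0]]
wrist_force: [0.4, -0.4, 0.3]
gripper_width: 0.7
time_s: 24.7
tcp_pos: [0.421, -0.3811, 0.1445]
ee_rot: [[-0.206, 0.978, -0.0], [0.978, 0.206, 0.0], [0.0, -0.0, -1.0]]
wrist_force: [0.4, -0.4, 0.5]
gripper_width: 0.699
```

View pics/g6.png

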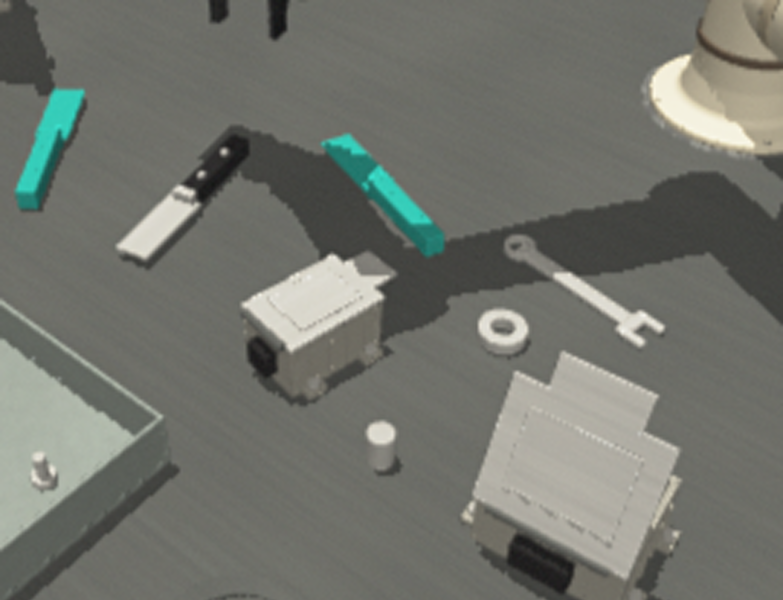

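The scraper lies flat at (185,195). The wide cover stands open, its tab corner at (562,352), the same image point as when the blade held it. The small cover is shut.

```bash
python3 -c "
from station import finish_job;print(finish_job())"
```

```text
the job is handed in; nothing more can be done
None
```

I picked up the black-handled scraper, slid its blade about 20 mm under the wider housing's tab and levered the cover open. I then lowered the scraper until it touched the bench and released it at its original spot. The job is handed in at about 25 s, well under the 64 s limit.

- **Cover:** the last picture shows it standing open at about 65°. Its tab corner is at the same image point as when the blade held it, so it did not drop back.
- **Other items:** the scraper lies flat and clear of the housing, the smaller housing is shut and the gripper is clear of everything.
- **Forces:** the wrist force readings at the end of each move stayed within about 6 N; I did not read it in between. No check failed or disagreed.
- **Limits of the checks:** the 65° is read from a single camera view and is good to a few degrees. I judged that the gripper and arm kept clear of the housing from clearances and pictures; nothing measured contact directly.

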